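# Open the slip canister

### The arm

A 7-joint arm with a two-finger parallel gripper is mounted at the origin on the work surface. World frame = base frame: x ahead of the robot, y to its left, z up, the work surface at z = 0. Lengths are in m, angles in degrees, forces in N, time in s.
With the tool pointing down it reaches from about 0.4 to 0.85 m from the base axis. Payload 10.4 kg.
Tool frame: the origin (TCP) lies at the very end of the fingers, on their centre line; the grasp point (between the pads) lies 19 mm behind it; z points along the fingers, y is the line along which they close (so a half turn about z gives the same grasp; the last joint's range is limited). The gripper opens to 87 mm and grips with 3 to 60 N. Pads are 19 mm wide; open, the fingers measure 117 mm over their backs; the gripper's body (75 mm by 190 mm) begins 51 mm behind the grasp point.
Start: joints at [62.246, 19.034, -3.707, 83.658, 1.238, 77.344, -5.071], TCP at [0.278, -0.56, 0.223] pointing down, gripper open.
Joint ranges: [-148.97, 148.97], [-28.65, 121.19], [-84.17, 76.75], [9.2, 138.47], [-72.65, 252.65], [3.7, 117.97], [-149.18, 149.18]. Speed limits (degrees/s): [127.2, 127.2, 159.86, 159.86, 180, 180, 180].

### API

Orientations are given as a 3x3 rotation matrix whose columns are the frame's x, y, z axes.
In Python, from station import sensors, optics, bot gives the robot as it stands.
- The arm moves only by the tool play_rows, never from a script. Its argument "motion" is a list of rows, each an object of numbers: "dx", "dy", "dz": the shift along the tool's x, y, z in cm; "wx", "wy", "wz": the turn, a rotation vector about the tool's x, y, z in rad; "grip": the gripper command: -1 is fully open, 1 is shut, values between are in proportion. In form: [{"dx": .., "dy": .., "dz": .., "wx": .., "wy": .., "wz": .., "grip": ..}, ...]. A call has exactly 10 rows; each row shifts and turns the commanded pose from where the row before left it, along the tool's axes as they then stand; what a row does not reach is not made up. A row lasts 1/10 s, in which the tool goes at most 50 mm and 8.59 degrees, less where a joint would pass 70% of its speed; a pose out of reach is approached as far as the arm can. A call is refused whole if a number of a shift passes 5 or a number of a turn 0.15, either way. A call with a gripper value outside its range is refused whole. The fingers move at their own pace and stop on an object; the grip force is fixed at half the most. Time passes only in rows, so rows that do not move let the fingers close, or fill a call up. It gives the time, the measured TCP pose, the force, the opening and the grip force at its end, in the units of the state.
- sensors.get_obs(): the state, without advancing time (a new reading comes with each control period).
- optics.get_image(name): name is "scene" or "side" or "wrist"; returns a dict with "image" (480x640x3 uint8, blue, green, red), "camera_matrix" (3x3 intrinsics, pixels), "rvec" (rotation vector, rad) and "tvec" (3), from world to camera coordinates, as OpenCV has them. Camera axes: x right, y down, z forward; pixel columns grow to the right and rows downward; lengths in m; the calibration is good to about 2 mm. A picture is of the moment at which its call begins. There is no depth.
- bot.job_done(): hands the job in; it is judged then, once.
The state is a dict: "t": time; "q": joint angles; "qvel": joint speeds; "joint_efforts": joint torques, N m; "position": TCP position; "ee_rot": TCP orientation; "contact_force": force on the tool from outside, world axes, zero at the start; "ft_torque": the same for the moment, N m; "gripper_width": finger opening in m; "finger_force": force on a finger pad.
Only numpy, scipy, OpenCV 4.12 (cv2) and the standard library are available. Lean on these libraries where they do the work, as an engineer would, in place of code of your own. Each camera call takes 0.05 s, during which the arm holds its last target. There are 200 camera calls.

### The job

Unscrew the cap of the slip canister, regrasping turn by turn until the thread lets go (do not wrench it or pull it off), lift it away without letting it drop, and set it down gently on the wooden ware board, open side down. Leave the pots and the paddle where they are.

Things in the scene. Friction and masses are not known exactly. Their poses are not given: they have to be found in the camera images.
- canister: Fixed, full plastic canister, 250 (x) by 165 (y) mm. Origin: centre of its underside, z up. At its -x end a shoulder slopes 30 degrees; the threaded neck stands square on it, so the neck leans 30 degrees from vertical towards the canister's own -x. Its top is 222 mm high; on it a carrying handle, a bar along x 30 mm wide at y = 0, from x = +14 to +118 mm, top 267 mm high.
- neck_rim (a point): Centre of the neck's rim (the mouth the cap closes), at x = -88, y = 0, z = 236.6 mm in the canister's frame. Its z axis points outwards along the neck, its y is the canister's y. Neck 56 mm across, 68 mm over the threads, standing 40 mm out of the shoulder. Thread right-handed, three starts, rise 27 mm per turn (4.3 mm per rad), about 2 mm axial play and 1.5 mm play to each side.
- cap: Loose dark plastic screw cap, about 0.12 kg, 70 mm long, hand-loose on the neck at the start. Origin: centre of its open end; z along its axis towards its top. z = 0 to 40 mm: round ribbed skirt 82 mm across. z = 40 to 70 mm: hexagonal grip, 50 mm across flats, 58 mm across corners; its x axis is square to one pair of flats, the others every 60 degrees. Screwed home, its origin is 35 mm inside the rim.
- board: Wooden ware board, fixed on the bench, 200 (x) by 220 (y) by 18 mm thick. Origin: centre of its underside.
- board_top (a point): Centre of the board's upper face, 18 mm above the bench.
- pot_round: Bystander: loose round clay pot 104 mm across, 105 mm high, origin in the centre of its underside.
- pot_tall: Bystander: loose clay pot 100 mm across, 125 mm high, origin in the centre of its underside.
- paddle: Bystander: loose flat wooden potter's paddle, about 205 mm long, 55 mm wide, 14 mm thick, lying on the bench; its origin is 110 mm from the tip of the handle (-x) end, on the underside.
- cap_grip (a point): Centre of the cap's hexagonal grip, on its axis, 61 mm from the open end. Axes as cap. The cap unscrews anticlockwise seen from outside, rising 27 mm per turn, and is free after about 0.88 turn (315 degrees, 24 mm out). Let go before that it stays put; once free it tips off the leaning neck if let go. Turned past about 420 degrees it drops into the thread's next start.
There are look-alikes about, which are no part of the job. There is more than one size of the cap; the job needs the middle-sized.

How it is judged:
By the outcome, as a careful person would: the job done as asked, in the order asked, and still so for the second after the job is handed in, with the robot touching nothing.
It also fails if it takes over 66 s, if anything falls off the work surface, if the arm or the gripper's body presses on something with over 40 N, if the wrist force passes 120 N, or if a joint passes its speed limit or range.

## Working session

There is one attempt and no reset: what is moved stays moved. The work goes in short steps, Python scripts to look and compute and a tool call to move; the robot and the scene stay as the last step left them, time stands still between calls to the robot, and variables do not carry over. Pictures are saved under pics/ and viewed, at most 12 in all, crops included, and the job is handed in when it is done.

Besides the shell and the picture viewer there is one more tool, called after ">>>" in YAML: its name, and indented under it one key for each argument. play_rows: Moves the arm, as the interface text tells. Its arguments: {"type":"object","properties":{"motion":{"type":"array"}},"required":["motion"]}

```bash
ls; mkdir -p pics
python3 - <<'E'
from station import sensors, optics, bot
import cv2,pickle
d={}
for n in("scene","side"):
    d[n]=optics.get_image(n); cv2.imwrite(f"pics/{n}0.png",d[n]["image"])
pickle.dump(d,open("cams.pkl","wb"))
print(sensors.get_obs())
for n in d: print(d[n]["camera_matrix"],d[n]["rvec"],d[n]["tvec"])
E
```

```text
pics
{'t': 0.1, 'q': array([62.24465175, 19.06713725, -3.7078669 , 83.69896984,  1.23767217,
       77.34356384, -5.07061091]), 'qvel': array([-0.06014179, -0.11699987, -0.04838935, -0.13785222, -0.02383962,
       -0.06173224, -0.02255779]), 'joint_efforts': array([ 1.37969662e-03, -6.24548364e+01,  2.48867786e-02, -3.90716279e+01,
       -6.13555452e-02,  3.66423524e-02,  9.00004636e-06]), 'position': array([ 0.27834513, -0.55922747,  0.22186532]), 'ee_rot': array([[ 8.95227038e-01,  4.45609924e-01, -5.88231653e-04],
       [ 4.45610310e-01, -8.95226403e-01,  1.06720847e-03],
       [-5.10418208e-05, -1.21751597e-03, -9.99999258e-01]]), 'contact_force': array([ 0.76840274, -0.27242255, -0.07363004]), 'ft_torque': array([ 0.00518612, -0.01643035,  0.01940298]), 'finger_force': 0.0, 'gripper_width': 0.08691546506581002}
[[622.9056808    0.         323.06586262]
 [  0.         622.9056808  234.0975063 ]
 [  0.           0.           1.        ]] [ 2.39697007  1.08661739 -0.30243025] [-0.29926717 -0.340785    1.57131709]
[[612.61802759   0.         309.7636811 ]
 [  0.         612.61802759 235.64029063]
 [  0.           0.           1.        ]] [ 0.5244633  -2.75480652  1.05722514] [0.51329564 0.29950447 1.35203867]
```

View pics/scene0.png

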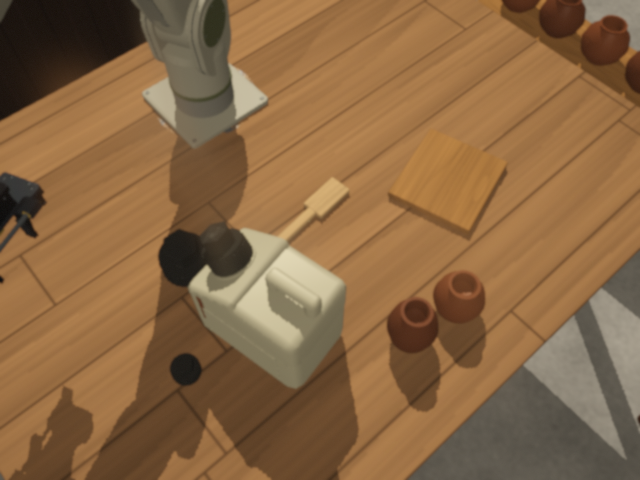

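View pics/side0.png

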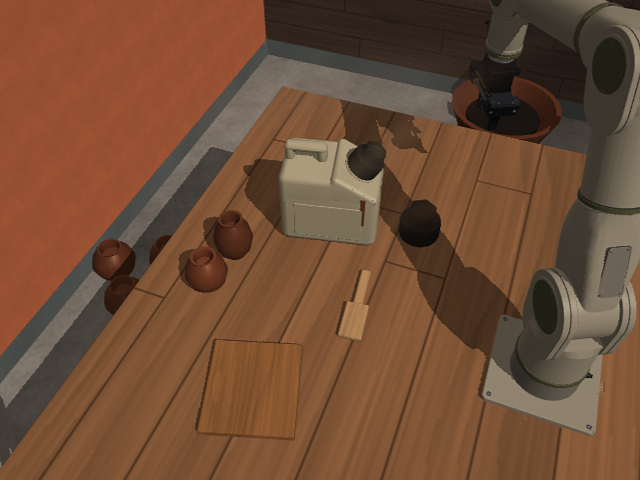

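The scene view shows the canister at (270,300) and the board at (448,182). The pots are at (413,322) and (458,295), and the paddle is at (310,210).
Cap candidates in the scene view:
- On the neck: (225,250), side (367,160). This is the middle-sized one and my choice.
- Large cap on the bench: (180,258), side (420,223).
- Small cap on the bench: (185,370).

I'll check that choice in a close crop.

Run:
```python
import cv2,pickle,numpy as np
d=pickle.load(open("cams.pkl","rb"))
a=d["scene"]["image"][215:395,150:350]; b=d["side"]["image"][125:255,270:450]
a=cv2.resize(a,None,fx=4,fy=4,interpolation=cv2.INTER_CUBIC)[:600]
b=cv2.resize(b,None,fx=4.4,fy=4.4,interpolation=cv2.INTER_CUBIC)
b=np.clip(b.astype(float)*1.8,0,255);a=np.clip(a.astype(float)*1.8,0,255)
cv2.imwrite("pics/c1.png",a);cv2.imwrite("pics/c2.png",b)
for n in d:
  c=d[n]
  for P in [(0,0,0),(.5,0,0),(.5,-.5,0),(.5,.5,0)]:
    print(n,P,cv2.projectPoints(np.array([P]),c["rvec"],c["tvec"],c["camera_matrix"],None)[0].ravel())
```

```text
[ WARN:0@0.097] global loadsave.cpp:1063 imwrite_ Unsupported depth image for selected encoder is fallbacked to CV_8U.
Traceback (most recent call last):
cv2.error: OpenCV(4.12.0) /io/opencv/modules/calib3d/src/calibration_base.cpp:1490: error: (-215:Assertion failed) npoints >= 0 && (depth == CV_32F || depth == CV_64F) in function 'projectPoints'
```

View pics/c1.png

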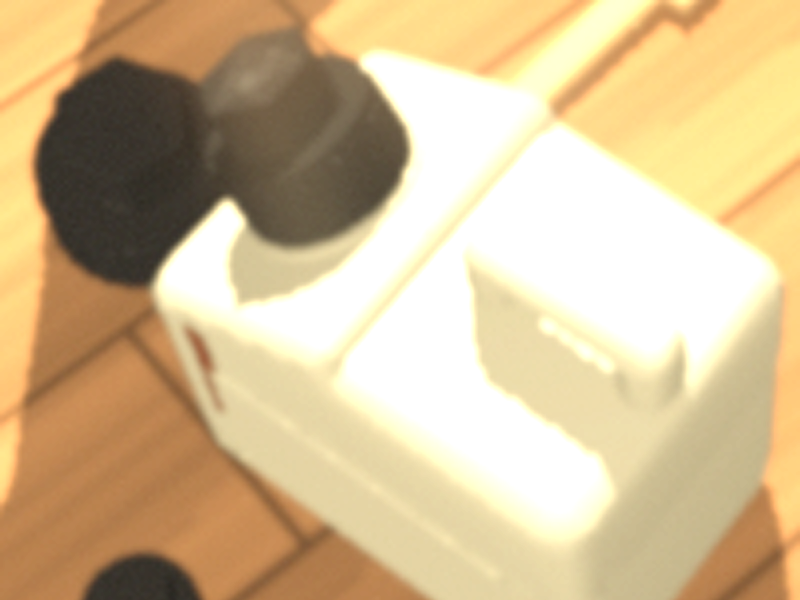

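View pics/c2.png

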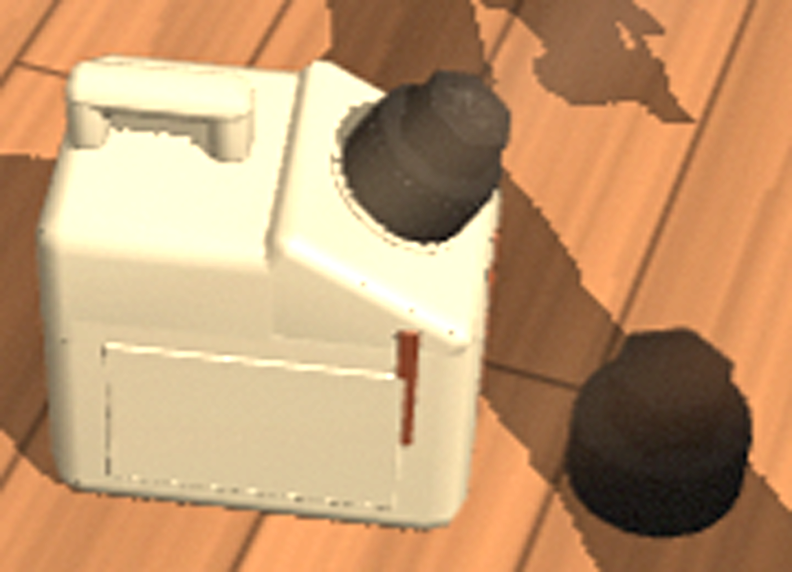

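The crop shows the neck cap clearly, with its skirt about (375,170) and hex top about (472,112) in the side crop. It is mid-sized compared with the big bench cap at (660,430). Next I'll fit the canister, cap and board poses from silhouettes in both views.

```bash
cat > fit.py <<'E'
import cv2,pickle,numpy as np
from scipy.optimize import minimize
d=pickle.load(open("cams.pkl","rb"))
S=4
def proj(n,P):
    c=d[n]; return cv2.projectPoints(np.asarray(P,float).reshape(-1,1,3),c["rvec"],c["tvec"],c["camera_matrix"],None)[0].reshape(-1,2)
def fill(m,n,P,v):
    h=cv2.convexHull(proj(n,P).astype(np.float32)).reshape(-1,2)
    cv2.fillPoly(m,[np.round(h*S*16+S*8-8).astype(np.int32)],v,shift=4)
def rrect(hx0,hx1,hy,z,r=.015):
    a=np.linspace(0,np.pi/2,5);o=[]
    for sx,sy,t in((1,1,0),(-1,1,1),(-1,-1,2),(1,-1,3)):
        cx=(hx1-r) if sx>0 else (hx0+r); cy=sy*(hy-r)
        o+=[(cx+r*np.cos(k+t*np.pi/2),cy+r*np.sin(k+t*np.pi/2),z) for k in a]
    return np.array(o)
b=rrect(-.125,.125,.0825,0); sh=.222-np.maximum(0,-.0334-b[:,0])*np.tan(np.pi/6)
lo=rrect(-.121,.121,.0785,0)
lo=lo; mid=b+[0,0,.008]; up=b.copy(); up[:,2]=sh-.008
top=rrect(-.121,.121,.0785,0); top[:,2]=.222-np.maximum(0,-.0334-top[:,0])*np.tan(np.pi/6)
ridge=np.array([(-.0334,y,.222) for y in(-.0785,.0785)])
BODY=np.vstack([lo,mid,up,top,ridge])
HAND=np.array([(x,y,z) for x in(.016,.116) for y in(-.013,.013) for z in(.22,.266)])
n_=np.array([-.5,0,.75**.5]); R0=np.array([[.75**.5,0,-.5],[0,1,0],[.5,0,.75**.5]])
RIM=np.array([-.088,0,.2366])
t=np.linspace(0,2*np.pi,48,endpoint=False)
circ=lambda r,z:np.c_[r*np.cos(t),r*np.sin(t),0*t+z]
SK=np.vstack([circ(.041,0),circ(.041,.04)])
def hexa(ph,z):
    k=np.radians(30+60*np.arange(6))+ph; return np.c_[.0289*np.cos(k),.0289*np.sin(k),0*k+z]
def capP(P,out=0): return (P+[0,0,-.035+out])@R0.T+RIM
def W(p,P):
    c,s=np.cos(p[2]),np.sin(p[2]); return P@np.array([[c,s,0],[-s,c,0],[0,0,1]])+[p[0],p[1],0]
def render(n,p,out=0,ph=0):
    m=np.zeros((480*S,640*S),np.uint8)
    fill(m,n,W(p,BODY),1); fill(m,n,W(p,HAND),1)
    fill(m,n,W(p,capP(SK,out)),2); fill(m,n,W(p,capP(np.vstack([hexa(ph,.04),hexa(ph,.07)]),out)),2)
    return cv2.resize((m==1).astype(np.float32),(640,480),interpolation=cv2.INTER_AREA),cv2.resize((m==2).astype(np.float32),(640,480),interpolation=cv2.INTER_AREA)
def seg(n,box):
    im=d[n]["image"]; hsv=cv2.cvtColor(im,cv2.COLOR_BGR2HSV); M=np.zeros((480,640),np.uint8)
    x0,y0,x1,y1=box; M[y0:y1,x0:x1]=1
    cream=((hsv[...,1]<95)&(hsv[...,2]>80)&(M>0)).astype(np.uint8)
    cream=cv2.morphologyEx(cream,cv2.MORPH_CLOSE,np.ones((7,7)))
    nl,l,st,_=cv2.connectedComponentsWithStats(cream); cream=(l==1+np.argmax(st[1:,4])).astype(np.float32)
    dark=((hsv[...,2]<75)&(hsv[...,1]<120)&(M>0)).astype(np.float32)
    return cream,dark
E
cat > run.py <<'E'
from fit import *
C={"scene":seg("scene",(185,220,350,395)),"side":seg("side",(270,130,385,250))}
def cost(p): 
    return sum(np.abs(render(n,p[:3])[0]-C[n][0]).sum() for n in C)
# init: two ground directions
def ground(n,uv,z):
    c=d[n];R=cv2.Rodrigues(c["rvec"])[0];o=-R.T@c["tvec"].ravel();v=R.T@np.linalg.inv(c["camera_matrix"])@[*uv,1];return o+v*(z-o[2])/v[2]
a=ground("scene",(273,272),.267);b_=ground("scene",(312,300),.267)
yaw=np.arctan2(*(b_-a)[1::-1]); mid=(a+b_)/2; p0=[mid[0]-.066*np.cos(yaw),mid[1]-.066*np.sin(yaw),yaw]
print(p0,cost(p0), np.linalg.norm(b_-a))
best=minimize(cost,p0,method="Nelder-Mead",options=dict(initial_simplex=[p0]+[np.add(p0,e) for e in([.01,0,0],[0,.01,0],[0,0,.1])],xatol=1e-4,fatol=.5))
p=best.x;print(p,np.degrees(p[2]),best.fun)
for n in C:
    q=minimize(lambda p:np.abs(render(n,p)[0]-C[n][0]).sum(),p,method="Nelder-Mead",options=dict(initial_simplex=[p]+[np.add(p,e) for e in([.005,0,0],[0,.005,0],[0,0,.05])]))
    print(n,q.x,q.fun,C[n][0].sum())
np.save("p.npy",p)
for n,uvs in(("scene",[(435,128),(506,168),(468,234),(390,195),(225,250)]),("side",[(212,340),(302,343),(295,437),(199,432)])):
    print(n,[ground(n,u,.018).round(3) for u in uvs[:4]])
tiles=[]
for n,(x,y) in(("scene",(150,215)),("side",(270,125))):
    im=d[n]["image"].copy(); im=np.clip(im*1.8,0,255).astype(np.uint8)
    big=cv2.resize(im[y:y+180,x:x+200],None,fx=2,fy=2,interpolation=cv2.INTER_CUBIC)
    for ph,col in((0,(0,255,0)),):
        for m in render(n,p):
            cs,_=cv2.findContours((cv2.resize(m[y:y+180,x:x+200],None,fx=2,fy=2)>.5).astype(np.uint8),0,1); cv2.drawContours(big,cs,-1,col,1)
    cs,_=cv2.findContours((cv2.resize(C[n][0][y:y+180,x:x+200],None,fx=2,fy=2)>.5).astype(np.uint8),0,1); cv2.drawContours(big,cs,-1,(0,0,255),1)
    tiles.append(big)
cv2.imwrite("pics/fit.png",np.hstack(tiles))
E
python3 run.py
```

```text
[np.float64(0.5931198762586567), np.float64(-0.25677839141470155), np.float64(0.18741337353323637)] 1770.0625 0.08143432325726957
[ 0.590617   -0.25906539  0.22384666] 12.82546906081779 1482.4375
scene [ 0.59061315 -0.25840933  0.20795119] 750.25 14833.0
side [ 0.59284553 -0.2612189   0.25306296] 614.375 8693.0
scene [array([0.458, 0.355, 0.018]), array([0.649, 0.39 , 0.018]), array([0.711, 0.191, 0.018]), array([0.527, 0.136, 0.018])]
side [array([0.71 , 0.204, 0.018]), array([0.517, 0.137, 0.018]), array([0.446, 0.346, 0.018]), array([0.632, 0.408, 0.018])]
```

View pics/fit.png

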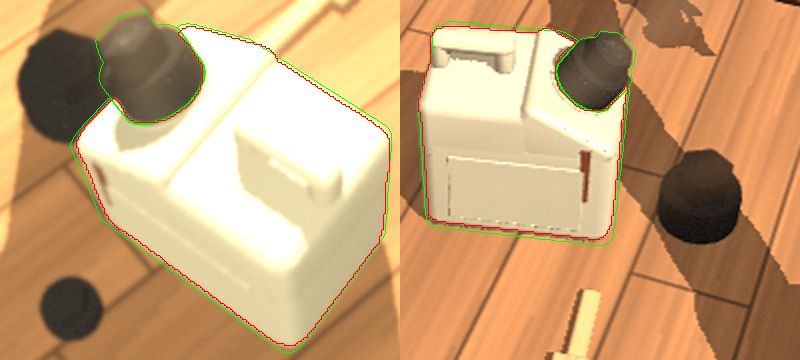

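The overlay matches in both views: the canister is at (0.591, -0.259) with yaw about 12.8°, and the model's home-cap outline lies on the real cap. The board centre is about (0.58, 0.27) and its measured sides match 200 x 220. Now I'll work out the move to a pre-grasp on the neck axis.

```bash
cat > mv.py <<'E'
import numpy as np
from scipy.spatial.transform import Rotation as Ro
from station import sensors
p=np.load("p.npy"); c,s=np.cos(p[2]),np.sin(p[2]); Rz=np.array([[c,-s,0],[s,c,0],[0,0,1]])
RIM=Rz@[-.088,0,.2366]+[p[0],p[1],0]; N=Rz@[-.5,0,.75**.5]
def to(pos,zdir,phi=None):
    """rows needed: first shift (tool axes now, cm), then turn (rad). phi: extra turn about tool z after."""
    o=sensors.get_obs(); R=np.array(o["ee_rot"]); z=R[:,2]; zdir=np.array(zdir)/np.linalg.norm(zdir)
    ax=np.cross(z,zdir); s=np.linalg.norm(ax); w=ax/s*np.arctan2(s,z@zdir) if s>1e-9 else ax*0
    d=R.T@(np.array(pos)-o["position"])*100
    print("pos",o["position"].round(4),"q",o["q"].round(1)); print("shift cm",d.round(2),"turn rad",(R.T@w).round(3))
    return R,w
E
python3 - <<'E'
from mv import *
print(RIM,N); to(RIM+.13*N,-N)
E
```

```text
[ 0.50481253 -0.2785998   0.2366    ] [-0.48752539 -0.11099097  0.8660254 ]
pos [ 0.2783 -0.5592  0.2219] q [62.2 19.1 -3.7 83.7  1.2 77.3 -5.1]
shift cm [ 26.46 -16.58 -12.71] turn rad [-0.125  0.509  0.   ]
```

>>> play_rows:
  motion:
    - {"dx":0,"dy":0,"dz":-3.5,"wx":0,"wy":0,"wz":0,"grip":-1}
    - {"dx":2.9,"dy":-1.8,"dz":-3,"wx":0,"wy":0,"wz":0,"grip":-1}
    - {"dx":2.9,"dy":-1.8,"dz":-3,"wx":0,"wy":0,"wz":0,"grip":-1}
    - {"dx":2.9,"dy":-1.8,"dz":-3,"wx":0,"wy":0,"wz":0,"grip":-1}
    - {"dx":3,"dy":-1.9,"dz":0,"wx":0,"wy":0,"wz":0,"grip":-1}
    - {"dx":3,"dy":-1.9,"dz":0,"wx":0,"wy":0,"wz":0,"grip":-1}
    - {"dx":3,"dy":-1.9,"dz":0,"wx":0,"wy":0,"wz":0,"grip":-1}
    - {"dx":3,"dy":-1.9,"dz":0,"wx":0,"wy":0,"wz":0,"grip":-1}
    - {"dx":3,"dy":-1.8,"dz":0,"wx":0,"wy":0,"wz":0,"grip":-1}
    - {"dx":2.5,"dy":-1.6,"dz":0,"wx":0,"wy":0,"wz":0,"grip":-1}

```text
t: 1.1
position: [0.4408, -0.294, 0.3473]
ee_rot: [[0.895, 0.447, -0.0], [0.447, -0.895, 0.0], [-0.0, -0.0, -1.0]]
contact_force: [0.8, -0.3, -0.4]
gripper_width: 0.087
finger_force: 0.0
```

>>> play_rows:
  motion:
    - {"dx":0,"dy":0,"dz":0,"wx":-0.025,"wy":0.102,"wz":0,"grip":-1}
    - {"dx":0,"dy":0,"dz":0,"wx":-0.025,"wy":0.102,"wz":0,"grip":-1}
    - {"dx":0,"dy":0,"dz":0,"wx":-0.025,"wy":0.102,"wz":0,"grip":-1}
    - {"dx":0,"dy":0,"dz":0,"wx":-0.025,"wy":0.102,"wz":0,"grip":-1}
    - {"dx":0,"dy":0,"dz":0,"wx":-0.025,"wy":0.102,"wz":0,"grip":-1}
    - {"dx":0,"dy":0,"dz":0,"wx":0,"wy":0,"wz":0,"grip":-1}
    - {"dx":0,"dy":0,"dz":0,"wx":0,"wy":0,"wz":0,"grip":-1}
    - {"dx":0,"dy":0,"dz":0,"wx":0,"wy":0,"wz":0,"grip":-1}
    - {"dx":0,"dy":0,"dz":0,"wx":0,"wy":0,"wz":0,"grip":-1}
    - {"dx":0,"dy":0,"dz":0,"wx":0,"wy":0,"wz":0,"grip":-1}

```text
t: 2.1
position: [0.4407, -0.2956, 0.3476]
ee_rot: [[0.767, 0.416, 0.488], [0.418, -0.902, 0.111], [0.486, 0.119, -0.866]]
contact_force: [-0.4, 0.1, -0.1]
gripper_width: 0.0873
finger_force: 0.0
```

Run:
```python
from mv import *
from station import optics
import cv2,pickle
w=optics.get_image("wrist"); pickle.dump(w,open("w.pkl","wb"))
R,_=to(RIM+.13*N,-N); print(R.round(3))
im=np.clip(w["image"]*2.5,0,255).astype(np.uint8)
cv2.imwrite("pics/w1.png",im)
for k in(.005,.035): print(cv2.projectPoints((RIM+k*N)[None],w["rvec"],w["tvec"],w["camera_matrix"],None)[0].ravel())
```

```text
pos [ 0.4405 -0.2956  0.3476] q [ 53.1  -7.4  -7.2 103.3 -28.1  69.6 -11. ]
shift cm [ 0.26 -0.18 -0.06] turn rad [ 0.001 -0.001  0.   ]
[[ 0.767  0.415  0.488]
 [ 0.418 -0.902  0.111]
 [ 0.486  0.119 -0.866]]
[318.52036783 223.38704104]
[318.21354245 234.31198849]
```

View pics/w1.png

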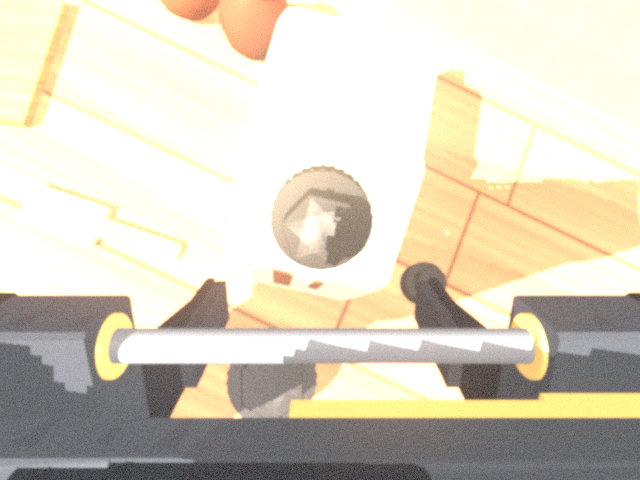

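The wrist view looks along the neck: the skirt circle is centred at about (322,217), 100 px across, and the hex grip is inside it at about (318,222). The prediction was (318.5,223), so I'll refine the lateral offset and hex phase here.

```bash
cat > wfit.py <<'E'
import cv2,pickle,numpy as np
import fit; from fit import *
w=pickle.load(open("w.pkl","rb")); d["wrist"]=w
p=np.load("p.npy")
x0,y0=252,147
im=w["image"]; g=cv2.cvtColor(im,cv2.COLOR_BGR2GRAY)[y0:y0+140,x0:x0+140]
th,m=cv2.threshold(g,0,255,cv2.THRESH_BINARY_INV+cv2.THRESH_OTSU)
sat=cv2.cvtColor(im,cv2.COLOR_BGR2HSV)[y0:y0+140,x0:x0+140,1]; 
cr=np.zeros((140,140),np.uint8); cv2.circle(cr,(322-x0,217-y0),56,1,-1); m=((m>0)&(cr>0)).astype(np.uint8)
nl,l,st,_=cv2.connectedComponentsWithStats(m); m=(l==1+np.argmax(st[1:,4])).astype(np.uint8)
cs,_=cv2.findContours(m,0,1); m=np.zeros_like(m); cv2.drawContours(m,cs,-1,1,-1); m=m.astype(np.float32)
def cap(o): return lambda P: W(p,capP(P+[o[0],o[1],0],0))
def rend(o):
    M=np.zeros((480*S,640*S),np.uint8); fill(M,"wrist",cap(o)(SK),1)
    return cv2.resize(M,(640,480),interpolation=cv2.INTER_AREA,dst=None)[y0:y0+140,x0:x0+140].astype(np.float32)
def rend(o):
    M=np.zeros((480*S,640*S),np.float32); fill(M,"wrist",cap(o)(SK),1); return cv2.resize(M,(640,480),interpolation=cv2.INTER_AREA)[y0:y0+140,x0:x0+140]
r=minimize(lambda o:np.abs(rend(o*1e-3)-m).sum(),[2,2],method="Nelder-Mead",options=dict(initial_simplex=[[0,0],[6,0],[0,6]]))
o=r.x*1e-3; print("th",th,"off mm (neck frame x,y)",r.x,r.fun,m.sum())
Rn=np.array([W([0,0,p[2]],e@R0.T) for e in np.eye(3)]).T
print("world off",Rn@[o[0],o[1],0])
np.save("off.npy",o)
K=5; ga=cv2.createCLAHE(4,(2,2)).apply(cv2.resize(g,None,fx=K,fy=K,interpolation=cv2.INTER_CUBIC)[:600,:700])
v=cv2.cvtColor(ga,cv2.COLOR_GRAY2BGR)
# phase score: gradient strength along top hex edges
G=cv2.GaussianBlur(g.astype(np.float32),(0,0),1); gx=cv2.Sobel(G,5,1,0);gy=cv2.Sobel(G,5,0,1); mag=np.hypot(gx,gy)
res=[]
for ph in range(-30,30,1):
    h=hexa(np.radians(ph),.07); e=np.vstack([h[i]+(h[(i+1)%6]-h[i])*np.linspace(.1,.9,20)[:,None] for i in range(6)])
    u=proj("wrist",cap(o)(e))-[x0,y0]; res.append((cv2.remap(mag,u[:,0].astype(np.float32),u[:,1].astype(np.float32),1).mean(),ph))
res.sort(reverse=True); print([(round(float(a),1),b) for a,b in res[:8]])
ph=np.radians(res[0][1])
for P,cl in((hexa(ph,.07),(0,255,0)),(circ(.041,.04),(255,255,0)),(circ(.041,0),(0,0,255))):
    u=(proj("wrist",cap(o)(P))-[x0,y0]+.5)*K; cv2.polylines(v,[np.round(u).astype(np.int32)],True,cl,1)
v2=cv2.cvtColor(ga,cv2.COLOR_GRAY2BGR)
cv2.imwrite("pics/w2.png",cv2.resize(np.hstack([v[:,50:650],v2[:,50:650]]),(800,400)))
E
python3 wfit.py
```

```text
th 162.0 off mm (neck frame x,y) [ 2.90273139 -3.26722772] 404.1875 9018.0
world off [ 0.00317639 -0.00262769  0.00145137]
[(33.8, -22), (33.7, -21), (33.7, -20), (33.6, -23), (33.5, -19), (33.5, -24), (33.4, -25), (33.3, -18)]
```

View pics/w2.png

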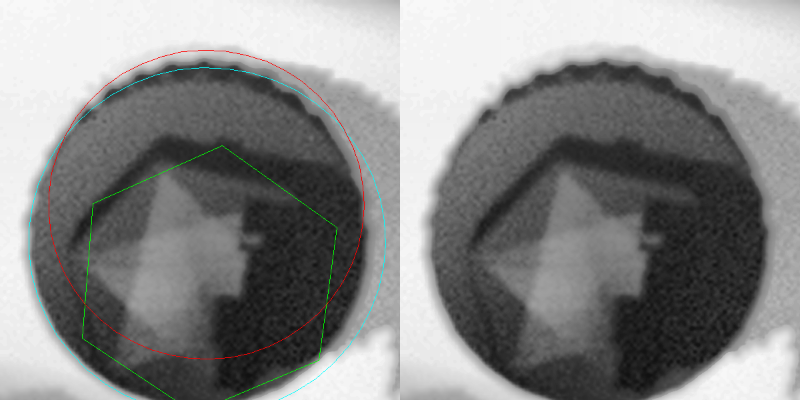

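The skirt's real outline is centred at about (198,230) in the crop. My mask leaked into the shadow on its right, so I'll tighten the threshold and free the scale.

```bash
cat > wfit2.py <<'E'
import cv2,pickle,numpy as np
from fit import *
w=pickle.load(open("w.pkl","rb")); d["wrist"]=w; p=np.load("p.npy")
x0,y0=252,147
g=cv2.cvtColor(w["image"],cv2.COLOR_BGR2GRAY)[y0:y0+140,x0:x0+140].astype(np.float32)
print("row/col profiles",g[70,8:132:4].astype(int),g[::4,70].astype(int))
G=cv2.GaussianBlur(g,(0,0),.8)
# edge pts along rays from centre: first outward crossing, scanning inward from r=62 to dark <105
uc=np.array([198/3.333+10,230/3.333]); pts=[]
for a in np.radians(np.arange(0,360,4)):
    rr=np.arange(38,62,.25); xs=(uc[0]+rr*np.cos(a)).astype(np.float32);ys=(uc[1]+rr*np.sin(a)).astype(np.float32)
    v=cv2.remap(G,xs,ys,1).ravel(); gr=np.gradient(v)
    k=np.argmax(gr); pts.append((xs[k],ys[k],gr[k]))
pts=np.array(pts); uv=pts[:,:2]+[x0,y0]
def cap(o): return lambda P: W(p,capP(P+[o[0],o[1],0],o[2]))
def res(o):
    h=cv2.convexHull(proj("wrist",cap(np.array(o)*1e-3)(SK)).astype(np.float32))
    return np.array([cv2.pointPolygonTest(h,(float(a),float(b)),True) for a,b in uv])
from scipy.optimize import least_squares
for fix in(True,False):
    f=(lambda x:res([x[0],x[1],0])) if fix else res
    r=least_squares(f,[0,0] if fix else [0,0,0],loss="soft_l1",f_scale=.5,diff_step=1e-2,x_scale=3)
    r=least_squares(f,r.x+.3,loss="soft_l1",f_scale=.5,diff_step=.05)
    print("off mm",r.x,"rms",np.median(np.abs(f(r.x))))
o=r.x*1e-3; np.save("off.npy",o)
print("circle fit px",cv2.fitEllipse(uv.astype(np.float32)), "f",w["camera_matrix"][0,0])
gx=cv2.Sobel(G,5,1,0);gy=cv2.Sobel(G,5,0,1); mag=np.hypot(gx,gy)
for z in(.07,.04):
  rs=[]
  for ph in range(-30,30):
    h=hexa(np.radians(ph),z); e=np.vstack([h[i]+(h[(i+1)%6]-h[i])*np.linspace(.1,.9,20)[:,None] for i in range(6)])
    u=(proj("wrist",cap(o)(e))-[x0,y0]).astype(np.float32); rs.append((float(cv2.remap(mag,u[:,0],u[:,1],1).mean().round(1)),ph))
  print(z,sorted(rs)[::-1][:8])
# edge direction check: image dir 50.6deg mod 60 -> phase
for ph in range(-30,30,5):
    h=proj("wrist",cap(o)(hexa(np.radians(ph),.07))); e=np.roll(h,-1,0)-h; print(ph,np.degrees(np.arctan2(-e[:3,1],e[:3,0])).round(0)%60,end=" ")
E
python3 wfit2.py
```

```text
row/col profiles [239 239 235  94  89  90  79  81  85  87  84  86 108 114 111 105 109 107
  94  76  69  57  58  59  56  56  60  59  88 140 142] [241 240 240 239 202  78  85  91  89  90  87  69  67  86  84  83  92 104
 104  99  98  94  85  86  84  80  80  76  72  70  67 211 216 173  89]
off mm [ 2.81596878 -2.49964759] rms 1.7994086584317608
off mm [ -0.33891922  -2.07809077 -10.33331968] rms 0.35937057589486765
circle fit px ((321.8097839355469, 216.68751525878906), (102.54325103759766, 107.72286987304688), 18.80571174621582) f 383.4686660528759
0.07 [(18.399999618530273, 2), (18.399999618530273, 1), (18.299999237060547, 0), (18.200000762939453, 3), (18.100000381469727, 4), (18.100000381469727, -1), (17.899999618530273, 5), (17.799999237060547, -2)]
0.04 [(19.399999618530273, 2), (19.399999618530273, 1), (19.299999237060547, 3), (19.299999237060547, 0), (19.100000381469727, 4), (19.0, -1), (18.899999618530273, 5), (18.600000381469727, 6)]
-30 [16. 17. 18.] -25 [21. 23. 23.] -20 [26. 28. 28.] -15 [31. 33. 33.] -10 [36. 38. 38.] -5 [41. 43. 42.] 0 [46. 48. 47.] 5 [51. 53. 52.] 10 [57. 59. 57.] 15 [2. 4. 1.] 20 [7. 9. 6.] 25 [12. 14. 11.]
```

```bash
cat > cfit.py <<'E'
from fit import *
p=np.load("p.npy"); T={}
for n,(x0,y0,x1,y1) in(("side",(335,130,400,190)),("scene",(207,218,262,285))):
    im=d[n]["image"].astype(np.float32)[y0:y1,x0:x1]; hsv=cv2.cvtColor(im/255,cv2.COLOR_BGR2HSV)
    V=hsv[...,2]*255; rb=im[...,2]-im[...,0]
    m=((V<100)&(rb<32)).astype(np.uint8); m=cv2.morphologyEx(m,cv2.MORPH_OPEN,np.ones((3,3)))
    nl,l,st,_=cv2.connectedComponentsWithStats(m); k=1+np.argmax(st[1:,4]); m=(l==k).astype(np.float32)
    m=cv2.morphologyEx(m,cv2.MORPH_CLOSE,np.ones((5,5))); T[n]=(m,x0,y0,x1,y1); print(n,st[k])
ph=np.radians(2.5)
def rend(n,o):
    m,x0,y0,x1,y1=T[n]; M=np.zeros((480*S,640*S),np.float32); f=lambda P:W(p,capP(P+[o[0],o[1],0],o[2]))
    fill(M,n,f(SK),1); fill(M,n,f(np.vstack([hexa(ph,.04),hexa(ph,.07)])),1)
    return cv2.resize(M,(640,480),interpolation=cv2.INTER_AREA)[y0:y1,x0:x1]
for ns in(["side"],["scene"],["side","scene"]):
    c=lambda o:sum(np.abs(rend(n,o*1e-3)-T[n][0]).sum() for n in ns)
    r=minimize(c,[0,0,0],method="Nelder-Mead",options=dict(initial_simplex=[[0,0,0],[4,0,0],[0,4,0],[0,0,4]],xatol=.05,fatol=.5)); print(ns,r.x.round(2),r.fun,[T[n][0].sum() for n in ns])
t=[]
for n in T:
    m,x0,y0,x1,y1=T[n]; v=cv2.resize(np.clip(d[n]["image"][y0:y1,x0:x1]*1.8,0,255).astype(np.uint8),None,fx=6,fy=6)
    for q,cl in((m,(0,0,255)),(rend(n,r.x*1e-3),(0,255,0))):
        cs,_=cv2.findContours((cv2.resize(q,None,fx=6,fy=6)>.5).astype(np.uint8),0,1); cv2.drawContours(v,cs,-1,cl,1)
    t.append(np.pad(v,((0,420-len(v)),(0,0),(0,0))))
cv2.imwrite("pics/cap.png",np.hstack(t))
E
python3 cfit.py
```

```text
side [  12   11   39   39 1130]
scene [   0    6   45   53 1840]
['side'] [ 2.71 -0.16 -1.79] 70.5625 [np.float32(1130.0)]
['scene'] [ 2.04 -2.22 -0.35] 122.375 [np.float32(1845.0)]
['side', 'scene'] [ 1.34 -1.86 -2.65] 208.0625 [np.float32(1130.0), np.float32(1845.0)]
```

View pics/cap.png

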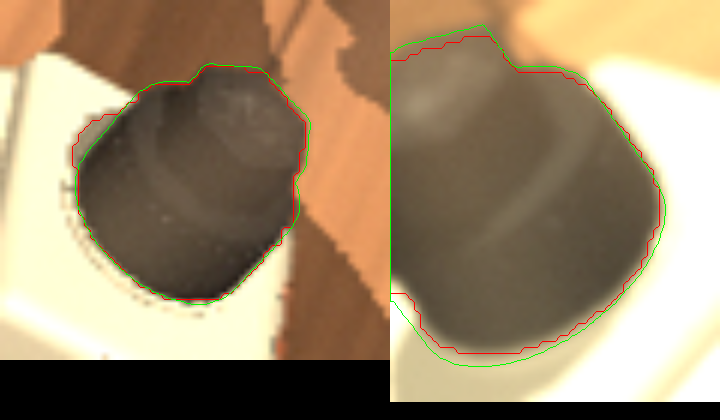

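The cap overlay agrees in both views, with offsets of about +1, -2 and -1 mm and a hex phase of about 2.5°. Next are the lateral correction and the wrist turn options.

```bash
cat >> mv.py <<'E'
R0=np.array([[.75**.5,0,-.5],[0,1,0],[.5,0,.75**.5]]); Rn=Rz@R0
AX=RIM+Rn@[.001,-.002,0]   # point on cap axis at rim level
def ang():
    o=sensors.get_obs(); y=Rn.T@np.array(o["ee_rot"])[:,1]; return np.degrees(np.arctan2(y[1],y[0]))
E
python3 - <<'E'
from mv import *
to(AX+.13*N,-N); a=ang(); print("tool y angle in neck frame",a)
# +wz about tool z = -n turns the angle by -wz
print([(k,round(a-(2.5+60*k),1)) for k in range(-3,4)])
E
```

```text
pos [ 0.4405 -0.2956  0.3476] q [ 53.1  -7.4  -7.2 103.3 -28.1  69.6 -11. ]
shift cm [ 0.31  0.04 -0.06] turn rad [ 0.001 -0.001  0.   ]
tool y angle in neck frame -76.2875074601113
[(-3, np.float64(101.2)), (-2, np.float64(41.2)), (-1, np.float64(-18.8)), (0, np.float64(-78.8)), (1, np.float64(-138.8)), (2, np.float64(-198.8)), (3, np.float64(-258.8))]
```

>>> play_rows:
  motion:
    - {"dx":0.31,"dy":0.04,"dz":0,"wx":0,"wy":0,"wz":0.15,"grip":-1}
    - {"dx":0,"dy":0,"dz":0,"wx":0,"wy":0,"wz":0.15,"grip":-1}
    - {"dx":0,"dy":0,"dz":0,"wx":0,"wy":0,"wz":0.15,"grip":-1}
    - {"dx":0,"dy":0,"dz":0,"wx":0,"wy":0,"wz":0.15,"grip":-1}
    - {"dx":0,"dy":0,"dz":0,"wx":0,"wy":0,"wz":0.15,"grip":-1}
    - {"dx":0,"dy":0,"dz":0,"wx":0,"wy":0,"wz":0.15,"grip":-1}
    - {"dx":0,"dy":0,"dz":0,"wx":0,"wy":0,"wz":0.15,"grip":-1}
    - {"dx":0,"dy":0,"dz":0,"wx":0,"wy":0,"wz":0.15,"grip":-1}
    - {"dx":0,"dy":0,"dz":0,"wx":0,"wy":0,"wz":0.15,"grip":-1}
    - {"dx":0,"dy":0,"dz":0,"wx":0,"wy":0,"wz":0.15,"grip":-1}

```text
t: 3.15
position: [0.4427, -0.2949, 0.3491]
ee_rot: [[0.463, -0.739, 0.489], [-0.873, -0.475, 0.11], [0.15, -0.478, -0.865]]
contact_force: [0.5, 0.5, 0.5]
gripper_width: 0.0871
finger_force: 0.0
```

>>> play_rows:
  motion:
    - {"dx":0,"dy":0,"dz":0,"wx":0,"wy":0,"wz":0.133,"grip":-1}
    - {"dx":0,"dy":0,"dz":0,"wx":0,"wy":0,"wz":0.133,"grip":-1}
    - {"dx":0,"dy":0,"dz":2,"wx":0,"wy":0,"wz":0,"grip":-1}
    - {"dx":0,"dy":0,"dz":2,"wx":0,"wy":0,"wz":0,"grip":-1}
    - {"dx":0,"dy":0,"dz":2,"wx":0,"wy":0,"wz":0,"grip":-1}
    - {"dx":0,"dy":0,"dz":1,"wx":0,"wy":0,"wz":0,"grip":-1}
    - {"dx":0,"dy":0,"dz":0,"wx":0,"wy":0,"wz":0,"grip":-1}
    - {"dx":0,"dy":0,"dz":0,"wx":0,"wy":0,"wz":0,"grip":-1}
    - {"dx":0,"dy":0,"dz":0,"wx":0,"wy":0,"wz":0,"grip":-1}
    - {"dx":0,"dy":0,"dz":0,"wx":0,"wy":0,"wz":0,"grip":-1}

```text
t: 4.15
position: [0.4767, -0.2878, 0.2895]
ee_rot: [[0.257, -0.833, 0.49], [-0.966, -0.234, 0.109], [0.024, -0.501, -0.865]]
contact_force: [0.3, -0.1, -0.4]
gripper_width: 0.087
finger_force: 0.0
```

Run:
```python
from mv import *
from station import optics
import cv2,pickle
w=optics.get_image("wrist"); pickle.dump(w,open("w_b.pkl","wb"))
to(AX+.008*N,-N); a=ang(); print("ang",a,"want -177.5")
g=cv2.cvtColor(w["image"],cv2.COLOR_BGR2GRAY)
for k in(.005,.035): 
  u=cv2.projectPoints((AX+k*N)[None],w["rvec"],w["tvec"],w["camera_matrix"],None)[0].ravel(); print(u)
v=np.clip(w["image"]*1.6,0,255).astype(np.uint8)
cv2.circle(v,(int(u[0]),int(u[1])),3,(0,255,0),1)
from fit import hexa,capP,W
P=W(p,capP(hexa(np.radians(2.5),.07)+[.001,-.002,0],-.001)); q=cv2.projectPoints(P,w["rvec"],w["tvec"],w["camera_matrix"],None)[0]
cv2.polylines(v,[np.round(q).astype(np.int32)],True,(0,255,0),1); cv2.imwrite("pics/w3.png",v)
```

```text
pos [ 0.4767 -0.2877  0.2893] q [  57.4   -3.5  -15.5  106.7  -28.8   61.3 -112.3]
shift cm [-0.08 -0.01  5.23] turn rad [-0.002 -0.002  0.   ]
ang -177.52804319290482 want -177.5
[317.91655836 262.26277742]
[317.35300144 282.1476619 ]
```

View pics/w3.png

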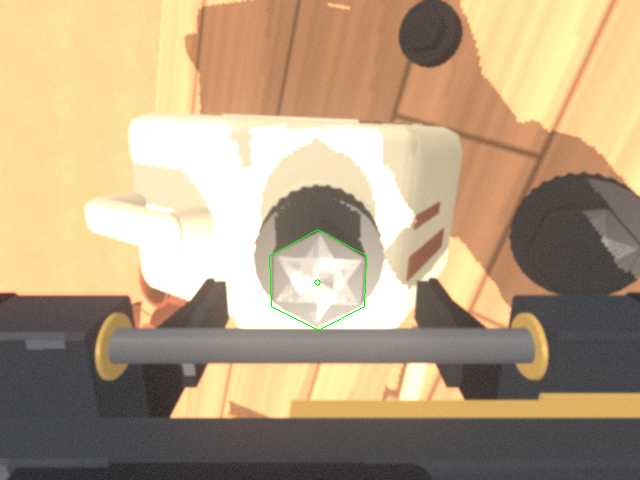

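The overlaid hexagon lies exactly on the cap's grip, centred at (318,282), with two flats vertical between the fingers. q7 = -112° leaves room for long strokes, so I'll descend and close.

>>> play_rows:
  motion:
    - {"dx":-0.08,"dy":0,"dz":1.5,"wx":0,"wy":0,"wz":0,"grip":-1}
    - {"dx":0,"dy":0,"dz":1.5,"wx":0,"wy":0,"wz":0,"grip":-1}
    - {"dx":0,"dy":0,"dz":1,"wx":0,"wy":0,"wz":0,"grip":-1}
    - {"dx":0,"dy":0,"dz":0.7,"wx":0,"wy":0,"wz":0,"grip":-1}
    - {"dx":0,"dy":0,"dz":0.5,"wx":0,"wy":0,"wz":0,"grip":-1}
    - {"dx":0,"dy":0,"dz":0,"wx":0,"wy":0,"wz":0,"grip":-1}
    - {"dx":0,"dy":0,"dz":0,"wx":0,"wy":0,"wz":0,"grip":-0.2}
    - {"dx":0,"dy":0,"dz":0,"wx":0,"wy":0,"wz":0,"grip":1}
    - {"dx":0,"dy":0,"dz":0,"wx":0,"wy":0,"wz":0,"grip":1}
    - {"dx":0,"dy":0,"dz":0,"wx":0,"wy":0,"wz":0,"grip":1}

```text
t: 5.2
position: [0.502, -0.281, 0.2438]
ee_rot: [[0.257, -0.833, 0.489], [-0.966, -0.234, 0.11], [0.023, -0.501, -0.865]]
contact_force: [0.9, 0.2, 0.5]
gripper_width: 0.0629
finger_force: 0.0
```

>>> play_rows:
  motion:
    - {"dx":0,"dy":0,"dz":0,"wx":0,"wy":0,"wz":0,"grip":1}
    - {"dx":0,"dy":0,"dz":0,"wx":0,"wy":0,"wz":0,"grip":1}
    - {"dx":0,"dy":0,"dz":0,"wx":0,"wy":0,"wz":0,"grip":1}
    - {"dx":0,"dy":0,"dz":-0.02,"wx":0,"wy":0,"wz":-0.05,"grip":1}
    - {"dx":0,"dy":0,"dz":-0.02,"wx":0,"wy":0,"wz":-0.05,"grip":1}
    - {"dx":0,"dy":0,"dz":-0.02,"wx":0,"wy":0,"wz":-0.05,"grip":1}
    - {"dx":0,"dy":0,"dz":-0.02,"wx":0,"wy":0,"wz":-0.05,"grip":1}
    - {"dx":0,"dy":0,"dz":-0.02,"wx":0,"wy":0,"wz":-0.05,"grip":1}
    - {"dx":0,"dy":0,"dz":-0.02,"wx":0,"wy":0,"wz":-0.05,"grip":1}
    - {"dx":0,"dy":0,"dz":0,"wx":0,"wy":0,"wz":0,"grip":1}

```text
t: 6.2
position: [0.5017, -0.281, 0.2449]
ee_rot: [[0.493, -0.719, 0.49], [-0.853, -0.51, 0.11], [0.171, -0.472, -0.865]]
contact_force: [2.5, 0.7, 0.7]
gripper_width: 0.0502
finger_force: 29.7
```

The grip is at 50.2 mm on the flats and the forces are low. I'll continue the stroke to 180°.

>>> play_rows:
  motion:
    - {"dx":0,"dy":0,"dz":-0.061,"wx":0,"wy":0,"wz":-0.142,"grip":1}
    - {"dx":0,"dy":0,"dz":-0.061,"wx":0,"wy":0,"wz":-0.142,"grip":1}
    - {"dx":0,"dy":0,"dz":-0.061,"wx":0,"wy":0,"wz":-0.142,"grip":1}
    - {"dx":0,"dy":0,"dz":-0.061,"wx":0,"wy":0,"wz":-0.142,"grip":1}
    - {"dx":0,"dy":0,"dz":-0.061,"wx":0,"wy":0,"wz":-0.142,"grip":1}
    - {"dx":0,"dy":0,"dz":-0.061,"wx":0,"wy":0,"wz":-0.142,"grip":1}
    - {"dx":0,"dy":0,"dz":-0.061,"wx":0,"wy":0,"wz":-0.142,"grip":1}
    - {"dx":0,"dy":0,"dz":-0.061,"wx":0,"wy":0,"wz":-0.142,"grip":1}
    - {"dx":0,"dy":0,"dz":-0.061,"wx":0,"wy":0,"wz":-0.142,"grip":1}
    - {"dx":0,"dy":0,"dz":-0.061,"wx":0,"wy":0,"wz":-0.142,"grip":1}

```text
t: 7.2
position: [0.4989, -0.2815, 0.2503]
ee_rot: [[0.784, 0.382, 0.49], [0.379, -0.919, 0.11], [0.492, 0.099, -0.865]]
contact_force: [2.6, 1.4, 0.6]
gripper_width: 0.05
finger_force: 29.7
```

Run:
```python
from mv import *
to(AX+.008*N,-N); print("ang",ang()); o=sensors.get_obs(); print(o["contact_force"],o["ft_torque"],o["gripper_width"])
```

```text
pos [ 0.4989 -0.2815  0.2503] q [ 55.8  -0.6 -16.9 108.6 -28.7  55.6 -14. ]
shift cm [-0.04  0.04  0.71] turn rad [ 0.002 -0.002 -0.   ]
ang -78.72719523373395
[2.60178559 1.41528748 0.60103591] [ 0.15401221 -0.16802166  0.01953212] 0.04999306167816574
```

>>> play_rows:
  motion:
    - {"dx":0,"dy":0,"dz":-0.061,"wx":0,"wy":0,"wz":-0.142,"grip":1}
    - {"dx":0,"dy":0,"dz":-0.061,"wx":0,"wy":0,"wz":-0.142,"grip":1}
    - {"dx":0,"dy":0,"dz":-0.061,"wx":0,"wy":0,"wz":-0.142,"grip":1}
    - {"dx":0,"dy":0,"dz":-0.061,"wx":0,"wy":0,"wz":-0.142,"grip":1}
    - {"dx":0,"dy":0,"dz":-0.061,"wx":0,"wy":0,"wz":-0.142,"grip":1}
    - {"dx":0,"dy":0,"dz":-0.061,"wx":0,"wy":0,"wz":-0.142,"grip":1}
    - {"dx":0,"dy":0,"dz":-0.061,"wx":0,"wy":0,"wz":-0.142,"grip":1}
    - {"dx":0,"dy":0,"dz":-0.061,"wx":0,"wy":0,"wz":-0.142,"grip":1}
    - {"dx":0,"dy":0,"dz":-0.061,"wx":0,"wy":0,"wz":-0.142,"grip":1}
    - {"dx":0,"dy":0,"dz":-0.061,"wx":0,"wy":0,"wz":-0.142,"grip":1}

```text
t: 8.2
position: [0.4958, -0.282, 0.2553]
ee_rot: [[-0.26, 0.832, 0.489], [0.965, 0.237, 0.11], [-0.024, 0.501, -0.865]]
contact_force: [2.2, -0.2, -0.2]
gripper_width: 0.05
finger_force: 29.7
```

>>> play_rows:
  motion:
    - {"dx":0,"dy":0,"dz":0,"wx":0,"wy":0,"wz":0,"grip":1}
    - {"dx":0,"dy":0,"dz":0,"wx":0,"wy":0,"wz":0,"grip":1}
    - {"dx":0,"dy":0,"dz":0,"wx":0,"wy":0,"wz":0,"grip":0}
    - {"dx":0,"dy":0,"dz":0,"wx":0,"wy":0,"wz":0,"grip":-1}
    - {"dx":0,"dy":0,"dz":0,"wx":0,"wy":0,"wz":0,"grip":-1}
    - {"dx":0,"dy":0,"dz":0,"wx":0,"wy":0,"wz":0,"grip":-1}
    - {"dx":0,"dy":0,"dz":0,"wx":0,"wy":0,"wz":0,"grip":-1}
    - {"dx":0,"dy":0,"dz":0,"wx":0,"wy":0,"wz":0,"grip":-1}
    - {"dx":0,"dy":0,"dz":0,"wx":0,"wy":0,"wz":0,"grip":-1}
    - {"dx":0,"dy":0,"dz":0,"wx":0,"wy":0,"wz":0,"grip":-1}

```text
t: 9.2
position: [0.4954, -0.2824, 0.2551]
ee_rot: [[-0.256, 0.834, 0.489], [0.966, 0.232, 0.11], [-0.022, 0.501, -0.865]]
contact_force: [1.1, 0.4, 0.0]
gripper_width: 0.0864
finger_force: 0.0
```

Run:
```python
from mv import *
to(AX+.008*N,-N); print("ang",ang()); o=sensors.get_obs(); print(o["contact_force"],o["gripper_width"])
```

```text
pos [ 0.4954 -0.2824  0.2551] q [ 55.5  -1.  -16.1 108.5 -28.7  56.4  67.2]
shift cm [-0.04  0.04  1.31] turn rad [0.001 0.001 0.   ]
ang 2.3742752950790917
[1.07556454 0.4372107  0.01608102] 0.0864104225359723
```

>>> play_rows:
  motion:
    - {"dx":0,"dy":0,"dz":0,"wx":0,"wy":0,"wz":0.149,"grip":-1}
    - {"dx":0,"dy":0,"dz":0,"wx":0,"wy":0,"wz":0.149,"grip":-1}
    - {"dx":0,"dy":0,"dz":0,"wx":0,"wy":0,"wz":0.149,"grip":-1}
    - {"dx":0,"dy":0,"dz":0,"wx":0,"wy":0,"wz":0.149,"grip":-1}
    - {"dx":0,"dy":0,"dz":0,"wx":0,"wy":0,"wz":0.149,"grip":-1}
    - {"dx":0,"dy":0,"dz":0,"wx":0,"wy":0,"wz":0.149,"grip":-1}
    - {"dx":0,"dy":0,"dz":0,"wx":0,"wy":0,"wz":0.149,"grip":-1}
    - {"dx":0,"dy":0,"dz":0,"wx":0,"wy":0,"wz":0.149,"grip":-1}
    - {"dx":0,"dy":0,"dz":0,"wx":0,"wy":0,"wz":0.149,"grip":-1}
    - {"dx":0,"dy":0,"dz":0,"wx":0,"wy":0,"wz":0.149,"grip":-1}

```text
t: 10.2
position: [0.4954, -0.2823, 0.2551]
ee_rot: [[0.812, 0.318, 0.489], [0.304, -0.946, 0.11], [0.498, 0.059, -0.865]]
contact_force: [0.1, -0.1, -0.2]
gripper_width: 0.0871
finger_force: 0.0
```

>>> play_rows:
  motion:
    - {"dx":0,"dy":0,"dz":0,"wx":0,"wy":0,"wz":0.149,"grip":-1}
    - {"dx":0,"dy":0,"dz":0,"wx":0,"wy":0,"wz":0.149,"grip":-1}
    - {"dx":0,"dy":0,"dz":0,"wx":0,"wy":0,"wz":0.149,"grip":-1}
    - {"dx":0,"dy":0,"dz":0,"wx":0,"wy":0,"wz":0.149,"grip":-1}
    - {"dx":0,"dy":0,"dz":0,"wx":0,"wy":0,"wz":0.149,"grip":-1}
    - {"dx":0,"dy":0,"dz":0,"wx":0,"wy":0,"wz":0.149,"grip":-1}
    - {"dx":0,"dy":0,"dz":0,"wx":0,"wy":0,"wz":0.149,"grip":-1}
    - {"dx":0,"dy":0,"dz":0,"wx":0,"wy":0,"wz":0.149,"grip":-1}
    - {"dx":0,"dy":0,"dz":0,"wx":0,"wy":0,"wz":0.149,"grip":-1}
    - {"dx":0,"dy":0,"dz":0,"wx":0,"wy":0,"wz":0.149,"grip":-1}

```text
t: 11.2
position: [0.4954, -0.2823, 0.2551]
ee_rot: [[0.382, -0.784, 0.489], [-0.919, -0.379, 0.11], [0.099, -0.491, -0.865]]
contact_force: [-0.4, -0.2, 0.0]
gripper_width: 0.0869
finger_force: 0.0
```

>>> play_rows:
  motion:
    - {"dx":0,"dy":0,"dz":0,"wx":0,"wy":0,"wz":0.08,"grip":-1}
    - {"dx":0,"dy":0,"dz":0,"wx":0,"wy":0,"wz":0.08,"grip":-1}
    - {"dx":0,"dy":0,"dz":0,"wx":0,"wy":0,"wz":0,"grip":-1}
    - {"dx":0,"dy":0,"dz":0,"wx":0,"wy":0,"wz":0,"grip":-1}
    - {"dx":0,"dy":0,"dz":0,"wx":0,"wy":0,"wz":0,"grip":-1}
    - {"dx":0,"dy":0,"dz":0,"wx":0,"wy":0,"wz":0,"grip":-1}
    - {"dx":0,"dy":0,"dz":0,"wx":0,"wy":0,"wz":0,"grip":-1}
    - {"dx":0,"dy":0,"dz":0,"wx":0,"wy":0,"wz":0,"grip":-1}
    - {"dx":0,"dy":0,"dz":0,"wx":0,"wy":0,"wz":0,"grip":-1}
    - {"dx":0,"dy":0,"dz":0,"wx":0,"wy":0,"wz":0,"grip":-1}

```text
t: 12.2
position: [0.4954, -0.2823, 0.2551]
ee_rot: [[0.258, -0.833, 0.489], [-0.966, -0.234, 0.11], [0.023, -0.501, -0.865]]
contact_force: [-0.5, 0.6, -0.5]
gripper_width: 0.0871
finger_force: 0.0
```

Run:
```python
from mv import *
to(AX+.0215*N,-N); print("ang",ang()); o=sensors.get_obs(); print(o["contact_force"],o["gripper_width"])
```

```text
pos [ 0.4954 -0.2823  0.2551] q [  57.1   -1.   -17.7  108.4  -28.7   56.4 -112.7]
shift cm [ 0.04 -0.04 -0.05] turn rad [-0.001 -0.001  0.   ]
ang -177.52141261768688
[-0.45664316  0.5728019  -0.50583361] 0.08708888721329917
```

>>> play_rows:
  motion:
    - {"dx":0,"dy":0,"dz":0,"wx":0,"wy":0,"wz":0,"grip":0}
    - {"dx":0,"dy":0,"dz":0,"wx":0,"wy":0,"wz":0,"grip":1}
    - {"dx":0,"dy":0,"dz":0,"wx":0,"wy":0,"wz":0,"grip":1}
    - {"dx":0,"dy":0,"dz":0,"wx":0,"wy":0,"wz":0,"grip":1}
    - {"dx":0,"dy":0,"dz":0,"wx":0,"wy":0,"wz":0,"grip":1}
    - {"dx":0,"dy":0,"dz":0,"wx":0,"wy":0,"wz":0,"grip":1}
    - {"dx":0,"dy":0,"dz":0,"wx":0,"wy":0,"wz":0,"grip":1}
    - {"dx":0,"dy":0,"dz":-0.03,"wx":0,"wy":0,"wz":-0.07,"grip":1}
    - {"dx":0,"dy":0,"dz":-0.03,"wx":0,"wy":0,"wz":-0.07,"grip":1}
    - {"dx":0,"dy":0,"dz":-0.03,"wx":0,"wy":0,"wz":-0.07,"grip":1}

```text
t: 13.2
position: [0.495, -0.2822, 0.2559]
ee_rot: [[0.428, -0.76, 0.489], [-0.895, -0.433, 0.11], [0.128, -0.485, -0.865]]
contact_force: [0.6, 0.4, -0.4]
gripper_width: 0.0499
finger_force: 29.7
```

>>> play_rows:
  motion:
    - {"dx":0,"dy":0,"dz":-0.056,"wx":0,"wy":0,"wz":-0.13,"grip":1}
    - {"dx":0,"dy":0,"dz":-0.056,"wx":0,"wy":0,"wz":-0.13,"grip":1}
    - {"dx":0,"dy":0,"dz":-0.056,"wx":0,"wy":0,"wz":-0.13,"grip":1}
    - {"dx":0,"dy":0,"dz":-0.056,"wx":0,"wy":0,"wz":-0.13,"grip":1}
    - {"dx":0,"dy":0,"dz":-0.056,"wx":0,"wy":0,"wz":-0.13,"grip":1}
    - {"dx":0,"dy":0,"dz":-0.056,"wx":0,"wy":0,"wz":-0.13,"grip":1}
    - {"dx":0,"dy":0,"dz":-0.056,"wx":0,"wy":0,"wz":-0.13,"grip":1}
    - {"dx":0,"dy":0,"dz":-0.056,"wx":0,"wy":0,"wz":-0.13,"grip":1}
    - {"dx":0,"dy":0,"dz":-0.056,"wx":0,"wy":0,"wz":-0.13,"grip":1}
    - {"dx":0,"dy":0,"dz":-0.056,"wx":0,"wy":0,"wz":-0.13,"grip":1}

```text
t: 14.2
position: [0.4924, -0.283, 0.2609]
ee_rot: [[0.846, 0.211, 0.489], [0.18, -0.977, 0.11], [0.502, -0.005, -0.865]]
contact_force: [2.0, -0.1, -1.2]
gripper_width: 0.0501
finger_force: 29.7
```

>>> play_rows:
  motion:
    - {"dx":0,"dy":0,"dz":-0.056,"wx":0,"wy":0,"wz":-0.13,"grip":1}
    - {"dx":0,"dy":0,"dz":-0.056,"wx":0,"wy":0,"wz":-0.13,"grip":1}
    - {"dx":0,"dy":0,"dz":-0.056,"wx":0,"wy":0,"wz":-0.13,"grip":1}
    - {"dx":0,"dy":0,"dz":-0.056,"wx":0,"wy":0,"wz":-0.13,"grip":1}
    - {"dx":0,"dy":0,"dz":-0.056,"wx":0,"wy":0,"wz":-0.13,"grip":1}
    - {"dx":0,"dy":0,"dz":-0.056,"wx":0,"wy":0,"wz":-0.13,"grip":1}
    - {"dx":0,"dy":0,"dz":-0.056,"wx":0,"wy":0,"wz":-0.13,"grip":1}
    - {"dx":0,"dy":0,"dz":-0.056,"wx":0,"wy":0,"wz":-0.13,"grip":1}
    - {"dx":0,"dy":0,"dz":-0.056,"wx":0,"wy":0,"wz":-0.13,"grip":1}
    - {"dx":0,"dy":0,"dz":-0.04,"wx":0,"wy":0,"wz":-0.13,"grip":1}

```text
t: 15.2
position: [0.49, -0.2835, 0.2659]
ee_rot: [[0.023, 0.871, 0.49], [0.99, -0.088, 0.11], [0.139, 0.482, -0.865]]
contact_force: [0.7, 0.2, 1.3]
gripper_width: 0.05
finger_force: 29.7
```

Run:
```python
from mv import *
to(AX+.0215*N,-N); print("ang",ang()); o=sensors.get_obs(); print(o["contact_force"],o["ft_torque"],o["gripper_width"])
```

```text
pos [ 0.49   -0.2835  0.2659] q [ 55.4  -1.9 -15.3 108.  -28.7  57.9  48.7]
shift cm [-0.05 -0.01  1.16] turn rad [ 0.003  0.001 -0.   ]
ang -16.211256802519422
[0.67194732 0.15593486 1.27813306] [ 0.04260802  0.00741105 -0.0081734 ] 0.049985330741874175
```

The cap has turned about 342° and risen about 25 mm, so it should be free. I'll ease it outwards gently and watch the force.

>>> play_rows:
  motion:
    - {"dx":0,"dy":0,"dz":0,"wx":0,"wy":0,"wz":-0.05,"grip":1}
    - {"dx":0,"dy":0,"dz":0,"wx":0,"wy":0,"wz":0,"grip":1}
    - {"dx":0,"dy":0,"dz":-0.1,"wx":0,"wy":0,"wz":0,"grip":1}
    - {"dx":0,"dy":0,"dz":-0.1,"wx":0,"wy":0,"wz":0,"grip":1}
    - {"dx":0,"dy":0,"dz":-0.1,"wx":0,"wy":0,"wz":0,"grip":1}
    - {"dx":0,"dy":0,"dz":-0.1,"wx":0,"wy":0,"wz":0,"grip":1}
    - {"dx":0,"dy":0,"dz":0,"wx":0,"wy":0,"wz":0,"grip":1}
    - {"dx":0,"dy":0,"dz":0,"wx":0,"wy":0,"wz":0,"grip":1}
    - {"dx":0,"dy":0,"dz":0,"wx":0,"wy":0,"wz":0,"grip":1}
    - {"dx":0,"dy":0,"dz":0,"wx":0,"wy":0,"wz":0,"grip":1}

```text
t: 16.2
position: [0.4879, -0.2839, 0.2691]
ee_rot: [[-0.016, 0.872, 0.489], [0.993, -0.044, 0.11], [0.118, 0.488, -0.865]]
contact_force: [5.8, 3.1, 1.5]
gripper_width: 0.0503
finger_force: 29.7
```

>>> play_rows:
  motion:
    - {"dx":0,"dy":0,"dz":-0.1,"wx":0,"wy":0,"wz":0,"grip":1}
    - {"dx":0,"dy":0,"dz":-0.1,"wx":0,"wy":0,"wz":0,"grip":1}
    - {"dx":0,"dy":0,"dz":-0.1,"wx":0,"wy":0,"wz":0,"grip":1}
    - {"dx":0,"dy":0,"dz":-0.1,"wx":0,"wy":0,"wz":0,"grip":1}
    - {"dx":0,"dy":0,"dz":-0.1,"wx":0,"wy":0,"wz":0,"grip":1}
    - {"dx":0,"dy":0,"dz":0,"wx":0,"wy":0,"wz":0,"grip":1}
    - {"dx":0,"dy":0,"dz":0,"wx":0,"wy":0,"wz":0,"grip":1}
    - {"dx":0,"dy":0,"dz":0,"wx":0,"wy":0,"wz":0,"grip":1}
    - {"dx":0,"dy":0,"dz":0,"wx":0,"wy":0,"wz":0,"grip":1}
    - {"dx":0,"dy":0,"dz":0,"wx":0,"wy":0,"wz":0,"grip":1}

```text
t: 17.2
position: [0.4852, -0.2846, 0.2732]
ee_rot: [[-0.016, 0.872, 0.489], [0.993, -0.044, 0.11], [0.117, 0.487, -0.865]]
contact_force: [0.2, -0.2, -0.8]
gripper_width: 0.05
finger_force: 29.7
```

Run:
```python
from mv import *
R,_=to(AX+.0215*N,-N); print("ang",ang()); o=sensors.get_obs(); print(R.T@o["contact_force"],o["contact_force"],o["gripper_width"])
```

```text
pos [ 0.4852 -0.2846  0.2732] q [ 55.6  -2.5 -15.  107.7 -28.7  59.   51.3]
shift cm [-0.03  0.05  2.05] turn rad [ 0.002  0.001 -0.   ]
ang -13.665723068061844
[-0.28213827 -0.18813188  0.73908016] [ 0.20180933 -0.19058413 -0.76432047] 0.04995463722698208
```

The thread has let go; only the cap's weight is left on the wrist. I'll withdraw along the axis.

>>> play_rows:
  motion:
    - {"dx":0,"dy":0,"dz":-0.6,"wx":0,"wy":0,"wz":0,"grip":1}
    - {"dx":0,"dy":0,"dz":-0.8,"wx":0,"wy":0,"wz":0,"grip":1}
    - {"dx":0,"dy":0,"dz":-1,"wx":0,"wy":0,"wz":0,"grip":1}
    - {"dx":0,"dy":0,"dz":-1,"wx":0,"wy":0,"wz":0,"grip":1}
    - {"dx":0,"dy":0,"dz":-1.2,"wx":0,"wy":0,"wz":0,"grip":1}
    - {"dx":0,"dy":0,"dz":-1.2,"wx":0,"wy":0,"wz":0,"grip":1}
    - {"dx":0,"dy":0,"dz":-1.2,"wx":0,"wy":0,"wz":0,"grip":1}
    - {"dx":0,"dy":0,"dz":-1,"wx":0,"wy":0,"wz":0,"grip":1}
    - {"dx":0,"dy":0,"dz":-0.5,"wx":0,"wy":0,"wz":0,"grip":1}
    - {"dx":0,"dy":0,"dz":0,"wx":0,"wy":0,"wz":0,"grip":1}

```text
t: 18.2
position: [0.4435, -0.2943, 0.3475]
ee_rot: [[-0.015, 0.872, 0.49], [0.993, -0.044, 0.109], [0.117, 0.488, -0.865]]
contact_force: [0.3, 0.6, -0.7]
gripper_width: 0.0503
finger_force: 29.7
```

Run:
```python
from mv import *
to([.579,.272,.20],[0,0,-1]); print("vertical part");to([.579,.272,.36],[0,0,-1]); o=sensors.get_obs(); print(o["contact_force"],o["gripper_width"],o["ee_rot"].round(3))
```

```text
pos [ 0.4435 -0.2943  0.3475] q [ 58.1  -7.2 -12.  103.1 -28.8  69.6  51.9]
shift cm [54.31  2.13 25.58] turn rad [ 0.511 -0.122  0.   ]
vertical part
pos [ 0.4435 -0.2943  0.3475] q [ 58.1  -7.2 -12.  103.1 -28.8  69.6  51.9]
shift cm [56.18  9.94 11.74] turn rad [ 0.511 -0.122  0.   ]
[ 0.3422284   0.63791761 -0.72542439] 0.05028922800487137 [[-0.015  0.872  0.49 ]
 [ 0.993 -0.044  0.109]
 [ 0.117  0.488 -0.865]]
```

>>> play_rows:
  motion:
    - {"dx":0,"dy":0,"dz":0,"wx":0.05,"wy":-0.012,"wz":0,"grip":1}
    - {"dx":0,"dy":0,"dz":0,"wx":0.08,"wy":-0.019,"wz":0,"grip":1}
    - {"dx":0,"dy":0,"dz":0,"wx":0.08,"wy":-0.019,"wz":0,"grip":1}
    - {"dx":0,"dy":0,"dz":0,"wx":0.08,"wy":-0.019,"wz":0,"grip":1}
    - {"dx":0,"dy":0,"dz":0,"wx":0.08,"wy":-0.019,"wz":0,"grip":1}
    - {"dx":0,"dy":0,"dz":0,"wx":0.08,"wy":-0.019,"wz":0,"grip":1}
    - {"dx":0,"dy":0,"dz":0,"wx":0.061,"wy":-0.015,"wz":0,"grip":1}
    - {"dx":0,"dy":0,"dz":0,"wx":0,"wy":0,"wz":0,"grip":1}
    - {"dx":0,"dy":0,"dz":0,"wx":0,"wy":0,"wz":0,"grip":1}
    - {"dx":0,"dy":0,"dz":0,"wx":0,"wy":0,"wz":0,"grip":1}

```text
t: 19.2
position: [0.4431, -0.2944, 0.3467]
ee_rot: [[0.016, 1.0, 0.001], [1.0, -0.016, 0.001], [0.001, 0.001, -1.0]]
contact_force: [0.3, 0.2, -0.2]
gripper_width: 0.0502
finger_force: 29.7
```

Run:
```python
from mv import *
to([.579,.272,.15],[0,0,-1]); o=sensors.get_obs(); print(o["contact_force"],o["gripper_width"],o["ee_rot"].round(3))
```

```text
pos [ 0.4431 -0.2944  0.3467] q [ 48.8   6.4 -22.1  84.6   2.3  89.5  26. ]
shift cm [56.82 12.69 19.74] turn rad [ 0.001 -0.001  0.   ]
[ 0.30583778  0.24298196 -0.20382407] 0.05023541514141841 [[ 0.016  1.     0.001]
 [ 1.    -0.016  0.001]
 [ 0.001  0.001 -1.   ]]
```

>>> play_rows:
  motion:
    - {"dx":1.5,"dy":0.35,"dz":0,"wx":0,"wy":0,"wz":0,"grip":1}
    - {"dx":2.9,"dy":0.65,"dz":0,"wx":0,"wy":0,"wz":0,"grip":1}
    - {"dx":2.9,"dy":0.65,"dz":0,"wx":0,"wy":0,"wz":0,"grip":1}
    - {"dx":2.9,"dy":0.65,"dz":0,"wx":0,"wy":0,"wz":0,"grip":1}
    - {"dx":2.9,"dy":0.65,"dz":0,"wx":0,"wy":0,"wz":0,"grip":1}
    - {"dx":2.9,"dy":0.65,"dz":0,"wx":0,"wy":0,"wz":0,"grip":1}
    - {"dx":2.9,"dy":0.65,"dz":0,"wx":0,"wy":0,"wz":0,"grip":1}
    - {"dx":2.9,"dy":0.65,"dz":0,"wx":0,"wy":0,"wz":0,"grip":1}
    - {"dx":2.9,"dy":0.65,"dz":0,"wx":0,"wy":0,"wz":0,"grip":1}
    - {"dx":2.9,"dy":0.65,"dz":0,"wx":0,"wy":0,"wz":0,"grip":1}

```text
t: 20.2
position: [0.5093, -0.0169, 0.3474]
ee_rot: [[0.015, 1.0, 0.001], [1.0, -0.015, 0.001], [0.001, 0.001, -1.0]]
contact_force: [0.5, -0.0, -1.0]
gripper_width: 0.05
finger_force: 29.7
```

>>> play_rows:
  motion:
    - {"dx":2.9,"dy":0.65,"dz":0,"wx":0,"wy":0,"wz":0,"grip":1}
    - {"dx":2.9,"dy":0.65,"dz":0,"wx":0,"wy":0,"wz":0,"grip":1}
    - {"dx":2.9,"dy":0.65,"dz":1,"wx":0,"wy":0,"wz":0,"grip":1}
    - {"dx":2.9,"dy":0.65,"dz":1,"wx":0,"wy":0,"wz":0,"grip":1}
    - {"dx":2.9,"dy":0.65,"dz":1.5,"wx":0,"wy":0,"wz":0,"grip":1}
    - {"dx":2.9,"dy":0.65,"dz":1.5,"wx":0,"wy":0,"wz":0,"grip":1}
    - {"dx":2.9,"dy":0.65,"dz":1.5,"wx":0,"wy":0,"wz":0,"grip":1}
    - {"dx":2.9,"dy":0.65,"dz":1.5,"wx":0,"wy":0,"wz":0,"grip":1}
    - {"dx":2.9,"dy":0.6,"dz":1.5,"wx":0,"wy":0,"wz":0,"grip":1}
    - {"dx":1.5,"dy":0.3,"dz":1,"wx":0,"wy":0,"wz":0,"grip":1}

```text
t: 21.2
position: [0.5732, 0.2595, 0.2413]
ee_rot: [[0.012, 1.0, -0.001], [1.0, -0.012, 0.002], [0.002, -0.001, -1.0]]
contact_force: [-0.3, 0.2, -0.9]
gripper_width: 0.0498
finger_force: 29.7
```

Run:
```python
from mv import *
from station import optics
import cv2
im=optics.get_image("side")["image"]; cv2.imwrite("pics/side2.png",im)
to([.579,.272,.062],[0,0,-1]); o=sensors.get_obs(); print(o["contact_force"],o["gripper_width"])
```

```text
pos [0.5725 0.2609 0.2397] q [  3.7  25.  -44.2  79.6  17.1  82.3 -40.6]
shift cm [ 1.07  0.7  17.77] turn rad [-0.003 -0.002  0.   ]
[-1.83495983  0.02751979 -2.22298401] 0.050200065177841806
```

View pics/side2.png

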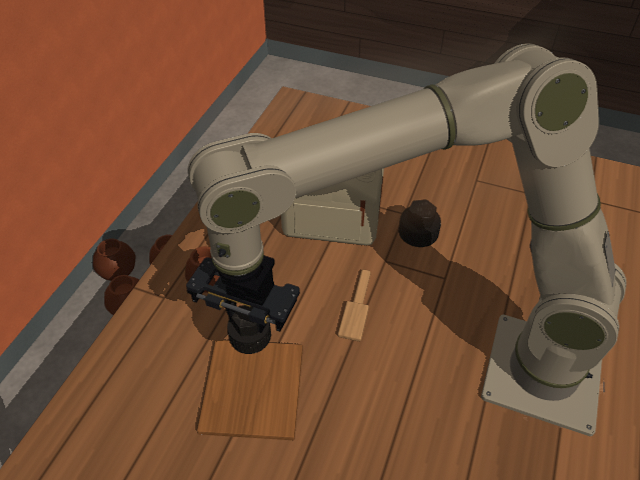

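The side view shows the cap held upright at (248,335), above the board at (250,388); paddle and canister haven't moved. I'll lower it.

>>> play_rows:
  motion:
    - {"dx":0.5,"dy":0.35,"dz":1.5,"wx":-0.003,"wy":-0.002,"wz":0,"grip":1}
    - {"dx":0.5,"dy":0.35,"dz":2.5,"wx":0,"wy":0,"wz":0,"grip":1}
    - {"dx":0,"dy":0,"dz":2.5,"wx":0,"wy":0,"wz":0,"grip":1}
    - {"dx":0,"dy":0,"dz":2.5,"wx":0,"wy":0,"wz":0,"grip":1}
    - {"dx":0,"dy":0,"dz":2.5,"wx":0,"wy":0,"wz":0,"grip":1}
    - {"dx":0,"dy":0,"dz":2,"wx":0,"wy":0,"wz":0,"grip":1}
    - {"dx":0,"dy":0,"dz":1.5,"wx":0,"wy":0,"wz":0,"grip":1}
    - {"dx":0,"dy":0,"dz":1,"wx":0,"wy":0,"wz":0,"grip":1}
    - {"dx":0,"dy":0,"dz":0,"wx":0,"wy":0,"wz":0,"grip":1}
    - {"dx":0,"dy":0,"dz":0,"wx":0,"wy":0,"wz":0,"grip":1}

```text
t: 22.25
position: [0.5825, 0.2661, 0.083]
ee_rot: [[0.015, 1.0, 0.003], [1.0, -0.015, -0.001], [-0.001, 0.003, -1.0]]
contact_force: [-0.7, 0.4, -1.0]
gripper_width: 0.0501
finger_force: 29.7
```

>>> play_rows:
  motion:
    - {"dx":0,"dy":0,"dz":0,"wx":0,"wy":0,"wz":0,"grip":1}
    - {"dx":0,"dy":0,"dz":0,"wx":0,"wy":0,"wz":0,"grip":1}
    - {"dx":0,"dy":0,"dz":0,"wx":0,"wy":0,"wz":0,"grip":1}
    - {"dx":0,"dy":0,"dz":0.1,"wx":0,"wy":0,"wz":0,"grip":1}
    - {"dx":0,"dy":0,"dz":0.1,"wx":0,"wy":0,"wz":0,"grip":1}
    - {"dx":0,"dy":0,"dz":0.1,"wx":0,"wy":0,"wz":0,"grip":1}
    - {"dx":0,"dy":0,"dz":0.1,"wx":0,"wy":0,"wz":0,"grip":1}
    - {"dx":0,"dy":0,"dz":0,"wx":0,"wy":0,"wz":0,"grip":1}
    - {"dx":0,"dy":0,"dz":0,"wx":0,"wy":0,"wz":0,"grip":1}
    - {"dx":0,"dy":0,"dz":0,"wx":0,"wy":0,"wz":0,"grip":1}

```text
t: 23.25
position: [0.5822, 0.266, 0.0783]
ee_rot: [[0.015, 1.0, 0.003], [1.0, -0.015, -0.001], [-0.001, 0.003, -1.0]]
contact_force: [-0.1, -0.1, -1.5]
gripper_width: 0.05
finger_force: 29.7
```

>>> play_rows:
  motion:
    - {"dx":0,"dy":0,"dz":0.4,"wx":0,"wy":0,"wz":0,"grip":1}
    - {"dx":0,"dy":0,"dz":0.4,"wx":0,"wy":0,"wz":0,"grip":1}
    - {"dx":0,"dy":0,"dz":0.2,"wx":0,"wy":0,"wz":0,"grip":1}
    - {"dx":0,"dy":0,"dz":0.1,"wx":0,"wy":0,"wz":0,"grip":1}
    - {"dx":0,"dy":0,"dz":0.1,"wx":0,"wy":0,"wz":0,"grip":1}
    - {"dx":0,"dy":0,"dz":0,"wx":0,"wy":0,"wz":0,"grip":1}
    - {"dx":0,"dy":0,"dz":0,"wx":0,"wy":0,"wz":0,"grip":1}
    - {"dx":0,"dy":0,"dz":0,"wx":0,"wy":0,"wz":0,"grip":1}
    - {"dx":0,"dy":0,"dz":0,"wx":0,"wy":0,"wz":0,"grip":1}
    - {"dx":0,"dy":0,"dz":0,"wx":0,"wy":0,"wz":0,"grip":1}

```text
t: 24.25
position: [0.5822, 0.266, 0.0663]
ee_rot: [[0.015, 1.0, 0.003], [1.0, -0.015, -0.001], [-0.001, 0.003, -1.0]]
contact_force: [0.7, -0.5, -0.9]
gripper_width: 0.0499
finger_force: 29.7
```

>>> play_rows:
  motion:
    - {"dx":0,"dy":0,"dz":0.05,"wx":0,"wy":0,"wz":0,"grip":1}
    - {"dx":0,"dy":0,"dz":0.05,"wx":0,"wy":0,"wz":0,"grip":1}
    - {"dx":0,"dy":0,"dz":0.05,"wx":0,"wy":0,"wz":0,"grip":1}
    - {"dx":0,"dy":0,"dz":0.05,"wx":0,"wy":0,"wz":0,"grip":1}
    - {"dx":0,"dy":0,"dz":0,"wx":0,"wy":0,"wz":0,"grip":1}
    - {"dx":0,"dy":0,"dz":0,"wx":0,"wy":0,"wz":0,"grip":1}
    - {"dx":0,"dy":0,"dz":0,"wx":0,"wy":0,"wz":0,"grip":1}
    - {"dx":0,"dy":0,"dz":0,"wx":0,"wy":0,"wz":0,"grip":1}
    - {"dx":0,"dy":0,"dz":0,"wx":0,"wy":0,"wz":0,"grip":1}
    - {"dx":0,"dy":0,"dz":0,"wx":0,"wy":0,"wz":0,"grip":1}

```text
t: 25.25
position: [0.5822, 0.266, 0.0643]
ee_rot: [[0.015, 1.0, 0.003], [1.0, -0.015, -0.001], [-0.001, 0.003, -1.0]]
contact_force: [-0.1, 0.2, -1.1]
gripper_width: 0.0502
finger_force: 29.7
```

>>> play_rows:
  motion:
    - {"dx":0,"dy":0,"dz":0.04,"wx":0,"wy":0,"wz":0,"grip":1}
    - {"dx":0,"dy":0,"dz":0.04,"wx":0,"wy":0,"wz":0,"grip":1}
    - {"dx":0,"dy":0,"dz":0.04,"wx":0,"wy":0,"wz":0,"grip":1}
    - {"dx":0,"dy":0,"dz":0.04,"wx":0,"wy":0,"wz":0,"grip":1}
    - {"dx":0,"dy":0,"dz":0,"wx":0,"wy":0,"wz":0,"grip":1}
    - {"dx":0,"dy":0,"dz":0,"wx":0,"wy":0,"wz":0,"grip":1}
    - {"dx":0,"dy":0,"dz":0,"wx":0,"wy":0,"wz":0,"grip":1}
    - {"dx":0,"dy":0,"dz":0,"wx":0,"wy":0,"wz":0,"grip":1}
    - {"dx":0,"dy":0,"dz":0,"wx":0,"wy":0,"wz":0,"grip":1}
    - {"dx":0,"dy":0,"dz":0,"wx":0,"wy":0,"wz":0,"grip":1}

```text
t: 26.25
position: [0.5823, 0.2658, 0.0633]
ee_rot: [[0.015, 1.0, 0.003], [1.0, -0.015, -0.002], [-0.002, 0.003, -1.0]]
contact_force: [-2.1, -2.3, 6.8]
gripper_width: 0.0501
finger_force: 29.7
```

The cap touched down gently, at 7 N and z = 63 mm as expected. I'll release it.

>>> play_rows:
  motion:
    - {"dx":0,"dy":0,"dz":-0.03,"wx":0,"wy":0,"wz":0,"grip":1}
    - {"dx":0,"dy":0,"dz":0,"wx":0,"wy":0,"wz":0,"grip":1}
    - {"dx":0,"dy":0,"dz":0,"wx":0,"wy":0,"wz":0,"grip":0}
    - {"dx":0,"dy":0,"dz":0,"wx":0,"wy":0,"wz":0,"grip":-1}
    - {"dx":0,"dy":0,"dz":0,"wx":0,"wy":0,"wz":0,"grip":-1}
    - {"dx":0,"dy":0,"dz":0,"wx":0,"wy":0,"wz":0,"grip":-1}
    - {"dx":0,"dy":0,"dz":0,"wx":0,"wy":0,"wz":0,"grip":-1}
    - {"dx":0,"dy":0,"dz":0,"wx":0,"wy":0,"wz":0,"grip":-1}
    - {"dx":0,"dy":0,"dz":0,"wx":0,"wy":0,"wz":0,"grip":-1}
    - {"dx":0,"dy":0,"dz":0,"wx":0,"wy":0,"wz":0,"grip":-1}

```text
t: 27.25
position: [0.5822, 0.266, 0.063]
ee_rot: [[0.015, 1.0, 0.003], [1.0, -0.015, -0.001], [-0.001, 0.003, -1.0]]
contact_force: [0.6, 0.4, 0.9]
gripper_width: 0.0863
finger_force: 0.0
```

>>> play_rows:
  motion:
    - {"dx":0,"dy":0,"dz":-0.5,"wx":0,"wy":0,"wz":0,"grip":-1}
    - {"dx":0,"dy":0,"dz":-1,"wx":0,"wy":0,"wz":0,"grip":-1}
    - {"dx":0,"dy":0,"dz":-1.5,"wx":0,"wy":0,"wz":0,"grip":-1}
    - {"dx":0,"dy":0,"dz":-2.5,"wx":0,"wy":0,"wz":0,"grip":-1}
    - {"dx":0,"dy":0,"dz":-2.5,"wx":0,"wy":0,"wz":0,"grip":-1}
    - {"dx":0,"dy":0,"dz":-2.5,"wx":0,"wy":0,"wz":0,"grip":-1}
    - {"dx":0,"dy":0,"dz":-2.5,"wx":0,"wy":0,"wz":0,"grip":-1}
    - {"dx":0,"dy":0,"dz":-2,"wx":0,"wy":0,"wz":0,"grip":-1}
    - {"dx":0,"dy":0,"dz":0,"wx":0,"wy":0,"wz":0,"grip":-1}
    - {"dx":0,"dy":0,"dz":0,"wx":0,"wy":0,"wz":0,"grip":-1}

```text
t: 28.25
position: [0.5819, 0.2663, 0.2139]
ee_rot: [[0.014, 1.0, 0.004], [1.0, -0.014, -0.001], [-0.001, 0.004, -1.0]]
contact_force: [0.1, -0.6, -1.1]
gripper_width: 0.0871
finger_force: 0.0
```

Run:
```python
from station import optics,sensors
import cv2,numpy as np
a=optics.get_image("scene")["image"];b=optics.get_image("side")["image"]
cv2.imwrite("pics/end.png",np.hstack([cv2.resize(a,(400,300)),cv2.resize(b,(400,300))])); o=sensors.get_obs(); print(o["position"],o["contact_force"],o["gripper_width"])
```

```text
[0.58146869 0.26589203 0.21239819] [ 0.09157464 -0.01686265  0.40792929] 0.08688086907328986
```

View pics/end.png

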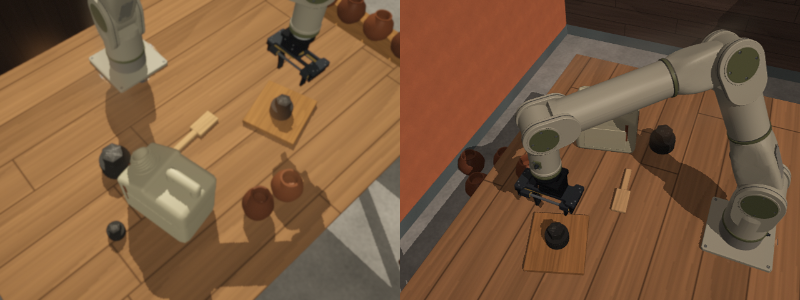

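The cap stands open side down in the middle of the board, at (282,107) in the left picture and (557,235) in the right. The neck is open, and the pots and paddle haven't moved. The gripper is clear, so I'm handing in.

```bash
python3 -c "
from station import bot
print(bot.job_done())"
```

```text
the job is handed in; nothing more can be done
None
```

The middle-sized cap is unscrewed (two strokes with one regrasp, about 344° in all) and stands open side down near the centre of the ware board; the pots and paddle look unmoved, and I handed the job in at about 28 s.

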